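Fold and pack the marking-out kit

TASK

Pack away the marking-out kit: fold every hinged tool on the bench shut and lay each one flat in a slot of its own in the black case, and push each scriber from the wooden stand fully down, point first, into an orange vial on the side of the case, one to a vial. When the folded tools are in, close the lid of the case completely; leave the other things on the bench where they are.

Things in the scene. Friction and masses are not known exactly. Their poses are not given: they have to be found in the camera images.
- case: black case fixed to the bench, 130 (x) by 178 (y) by 30 high, walls 4, open on top; origin under its centre, x to its hinged back (to the robot's right), z up. Grey foam fingers 16 high on its floor reach 29 in from the -x and +x walls and form three slots along x; between them (x = -32..32, y = -85..85) it is free for the gripper's fingers.
- slot1 (a point): centre of the middle slot, on the case floor (case x = 0, y = 0, z = 4). A slot runs along the case's x, 122 long and 30 wide, and takes one shut tool, either end first. The other two are alike, at case y = -48 and +48.
- vial0_mouth (a point): centre of the mouth of the orange vial on the robot's left, on the far side of the case (case x = -35, y = 107, z = 65): upright tube, outside 20, bore 12, 65 high, inner floor 60 below the mouth. Fixed to the case.
- vial1_mouth (a point): the same for the vial beside it (case x = 10, y = 107, z = 65)
- lid (a joint): lid of the case: hinge along the case's y at its back edge; 0 = shut flat on the rim, grows as it opens, 1.95 = leaning back past upright. A stiff hinge (about 0.12 N m): it stays where it is left and must be pushed all the way.
- lid_hinge (a point): a point on the lid's hinge axis, middle of the back edge of the case (x = 65, y = 0, z = 31 of the case). The lid is 130 from here to its free edge, 178 wide, 6 thick
- stand: wooden block 40 (x) by 100 (y) by 40 high, fixed to the bench, with two upright holes of 8 diameter, 36 deep, at y = -25 and +25; origin under its centre
- rule_yellow: yellow plastic folding rule with steel hinge and ends. Two-leaf pocket tool lying flat as a V, about 0.1 kg; may be absent (None). Leaves 86 long, 10 wide, 14 high, on a vertical pin in a round knuckle of diameter 20. Origin: on the pin's axis, underside. x runs from the pin along the fixed leaf (y = -10..0), z up. Shut it is a bar x = -10..86, y = -10..10, mass centre x = 38.
- rule_yellow_fold (a joint): angle between the leaves of rule_yellow: 0 shut, at most 1.0; the moving leaf (y = 0..10 when shut) swings counter-clockwise, about the body's +z, by this angle, so the V's middle line is the body's x turned by half of it. Light hinge, stays where left; squeezing both leaves about 40 mm from the pin shuts it
- rule_wood: pale wooden folding rule with brass hinge and ends; same build, size and frame as rule_yellow, may be absent (None)
- rule_wood_fold (a joint): angle between the leaves of rule_wood: 0 shut, at most 1.0; the moving leaf (y = 0..10 when shut) swings counter-clockwise, about the body's +z, by this angle, so the V's middle line is the body's x turned by half of it. Light hinge, stays where left; squeezing both leaves about 40 mm from the pin shuts it
- gauge_steel: plain bright steel folding gauge with dark hinge and ends; same build, size and frame as rule_yellow, may be absent (None)
- gauge_steel_fold (a joint): angle between the leaves of gauge_steel: 0 shut, at most 1.0; the moving leaf (y = 0..10 when shut) swings counter-clockwise, about the body's +z, by this angle, so the V's middle line is the body's x turned by half of it. Light hinge, stays where left; squeezing both leaves about 40 mm from the pin shuts it
- scriber_red: scriber with a red grip, loose in a hole of the stand. Origin at its point, z along it to the grip: rod diameter 6 with a round point, 55 long; collar 18 wide, z = 55..59; grip diameter 12, z = 59..100. 35 g. Fully down in a vial the collar rests on the mouth.
- scriber_green: scriber with a green grip, loose in a hole of the stand. Origin at its point, z along it to the grip: rod diameter 6 with a round point, 55 long; collar 18 wide, z = 55..59; grip diameter 12, z = 59..100. 35 g. Fully down in a vial the collar rests on the mouth.
- bearing: ball bearing 47 across, a bystander; to be left alone
- magnet_square: red welding magnet 85x100x18, a bystander; to be left alone
- nut: hexagon nut 24x27x13, a bystander; to be left alone
There are look-alikes about, which are no part of the job. Of the things like the rule_yellow, leave any that is purple; of the rest the larger one is meant.

How it is judged:
By the outcome, as a careful person would: the job done as asked, in the order asked, and still so for the second after the job is handed in, with the robot touching nothing.
Of rule_yellow, rule_wood, gauge_steel only 2 to 3 are there at a start; the rules pass over those that are not, and their reading is None.
At some moment in a run one of rule_yellow, rule_wood, gauge_steel may be knocked a few centimetres aside while the robot is not near it.
It also fails if it takes over 210 s, if anything falls off the work surface, if the arm or the gripper's body presses on something with over 40 N, if the wrist force passes 120 N, or if a joint passes its speed limit or range.

ROBOT

A 7-joint arm with a two-finger parallel gripper is mounted at the origin on a cart in front of the work surface, level with it; the furniture and walls round the work are solid. World frame = base frame: x ahead of the robot, y to its left, z up, the work surface at z = 0. Lengths are in m, angles in rad, forces in N, time in s.
With the tool pointing down it reaches from about 0.35 to 0.9 m from the base axis. Payload 8.1 kg.
Tool frame: the origin (TCP) lies at the very end of the fingers, on their centre line; the grasp point (between the pads) lies arm.grip_point_offset behind it (arm.grip_point_offset is the distance from the TCP to the grasp point, in m); z points along the fingers, y is the line along which they close (so a half turn about z gives the same grasp; the last joint's range is limited). The gripper opens to 92 mm and grips with 3 to 60 N. Pads are 19 mm wide; open, the fingers measure 130 mm over their backs; the gripper's body (75 mm by 190 mm) begins 47 mm behind the grasp point.
Start: joints at [-1.249, 0.434, 0.025, 1.573, -0.012, 1.134, -0.075], TCP at [0.258, 0.569, 0.227] pointing down, gripper open.
Joint ranges: [-2.62, 2.62], [-0.44, 2.09], [-1.27, 1.32], [0.08, 2.57], [-1.32, 4.46], [0.12, 2], [-2.74, 2.74]. Speed limits (rad/s): [2.22, 2.22, 3.01, 3.01, 3.14, 3.14, 3.14].

INTERFACE

Orientations are given as a rotation vector (axis times angle).
In Python, from cell import arm gives the robot as it stands. The module is installed in compiled form; this text tells all that it offers.
- The arm moves only by the shell command python3 -m creep 'ROWS' [OPENING] [FORCE]. ROWS is JSON, a list of rows, each a list of 6 numbers: the shift along the tool's x, y, z scaled (see below), then the turn, a rotation vector about the tool's x, y, z scaled (see below). A call has 1 to 20 rows; each row shifts and turns the commanded pose from where the row before left it, along the tool's axes as they then stand; what a row does not reach is not made up. The controller multiplies each number of a shift by 0.4 m and each number of a turn by 120 degrees. A row lasts 1/12 s, in which the tool goes at most 41.7 mm and 7.16 degrees, less where a joint would pass 70% of its speed; a pose out of reach is approached as far as the arm can. A call with a number of a shift or a turn outside -1 to 1 is refused whole. A call with a gripper value outside its range is refused whole. OPENING is the closure, from -1 (fully open) to 1 (shut), set as the call begins (- or left out, the last holds). The fingers move at their own pace and stop on an object; FORCE is the grip in N (left out, the last holds). Time passes only in rows, so rows that do not move let the fingers close. It gives the time, the measured TCP pose, the force, the opening and the grip force at its end, in the units of the state.
- arm.observe(): the state, without advancing time (a new reading comes with each control period).
- arm.get_image(name): name is "scene" or "side" or "wrist"; returns a dict with "frame" (480x640x3 uint8, red, green, blue), "intrinsics" (3x3 intrinsics, pixels), "distortion" ([k1, k2, p1, p2, k3] as OpenCV has them; the pictures are not rectified), "rvec" (rotation vector, rad) and "tvec" (3), from world to camera coordinates, as OpenCV has them; the wrist camera has in their place "mount" (4x4, takes a point from camera to tool coordinates, whose origin is the TCP and whose axes are the flange's). Camera axes: x right, y down, z forward; pixel columns grow to the right and rows downward; lengths in m; the calibration is good to about 2 mm. A picture is of the moment at which its call begins: read the wrist's pose just before it. There is no depth.
- arm.sign_off(): hands the job in; it is judged then, once.
The state is a dict: "clock": time; "joints": joint angles; "dq": joint speeds; "joint_efforts": joint torques, N m; "position": TCP position; "ee_rot": TCP orientation; "force": force on the tool from outside, world axes, zero at the start; "ft_torque": the same for the moment, N m; "width": opening from 0.0 (shut) to 1.0 (fully open); "gripper_force": force on a finger pad.
Only numpy, scipy, OpenCV 4.12 (cv2) and the standard library are available. Lean on these libraries where they do the work, as an engineer would, in place of code of your own. Each camera call takes 0.05 s, during which the arm holds its last target. There are 200 camera calls.

## Working session

There is one attempt and no reset: what is moved stays moved. The work goes in short steps, Python scripts to look and compute and a shell command to move; the robot and the scene stay as the last step left them, time stands still between calls to the robot, and variables do not carry over. Pictures are saved under pics/ and viewed, at most 14 in all, crops included, and the job is handed in when it is done.

```bash
mkdir -p pics; cat > h.py <<'E'
import numpy as np, cv2
from cell import arm
from scipy.spatial.transform import Rotation as R
def grab(n,f=None):
    o=arm.observe(); im=arm.get_image(n)
    K=np.array(im["intrinsics"]);D=np.array(im["distortion"],float)
    if n=="wrist":
        T=np.eye(4);T[:3,:3]=R.from_rotvec(o["ee_rot"]).as_matrix();T[:3,3]=o["position"]
        W=np.linalg.inv(T@np.array(im["mount"])); rv=cv2.Rodrigues(W[:3,:3])[0];t=W[:3,3]
    else: rv=np.array(im["rvec"],float);t=np.array(im["tvec"],float)
    c=dict(K=K,D=D,rv=rv,t=t)
    if f:
        cv2.imwrite(f"pics/{f}.png",im["frame"][:,:,::-1]); np.savez(f"pics/{f}.npz",**c)
    return im["frame"],c
def load(f): return dict(np.load(f"pics/{f}.npz"))
def px(c,P): return cv2.projectPoints(np.array(P,float).reshape(-1,1,3),c["rv"],c["t"],c["K"],c["D"])[0].reshape(-1,2)
def plane(c,uv,z):
    n=cv2.undistortPoints(np.array(uv,float).reshape(-1,1,2),c["K"],c["D"]).reshape(-1,2)
    M=cv2.Rodrigues(c["rv"])[0]; C=-M.T@c["t"].ravel()
    d=np.c_[n,np.ones(len(n))]@M
    return C+d*((z-C[2])/d[:,2])[:,None]
E
python3 - <<'E'
from h import *
o=arm.observe();print(o,arm.grip_point_offset)
for n in("scene","side","wrist"):
    f,c=grab(n,n+"0"); print(n,c["K"][0],c["D"],(-cv2.Rodrigues(c["rv"])[0].T@c["t"].ravel()))
E
```

```text
{'clock': 0.0, 'joints': array([-1.24856501,  0.43523154,  0.02496202,  1.57413886, -0.0115815 ,
        1.13394489, -0.0750689 ]), 'dq': array([ 0.00028024,  0.00030918,  0.00080299,  0.00155007, -0.00013395,
       -0.00033107, -0.00015792]), 'joint_efforts': array([-5.13085488e-04, -6.67874336e+01,  9.84376296e-01, -3.14445019e+01,
       -6.05352013e-02,  4.29682026e-02,  1.13651697e-04]), 'position': array([0.25744431, 0.56894821, 0.22592336]), 'ee_rot': array([-6.62311368e-01, -3.07080093e+00,  2.46261763e-03]), 'force': array([ 0.40894637,  0.5408647 , -0.04133846]), 'ft_torque': array([0.01510035, 0.01995981, 0.00622501]), 'gripper_force': 0.0, 'width': 1.0000963995684136} 0.0188
scene [584.20529564   0.         329.73401474] [-0.1626594  0.         0.         0.         0.       ] [0.02736172 1.09556382 0.65638433]
side [452.83785425   0.         311.61902143] [-0.03704113  0.          0.          0.          0.        ] [0.80941017 0.97007115 0.55756124]
wrist [370.98769206   0.         316.06576917] [0.00292574 0.         0.         0.         0.        ] [0.18606228 0.60133043 0.3833499 ]
```

View pics/scene0.png

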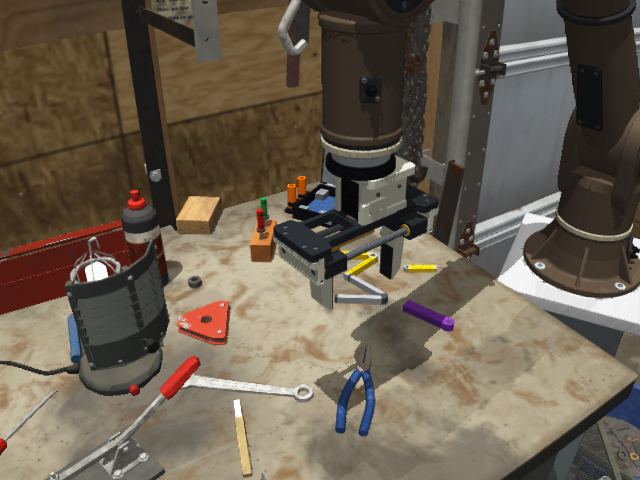

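View pics/side0.png

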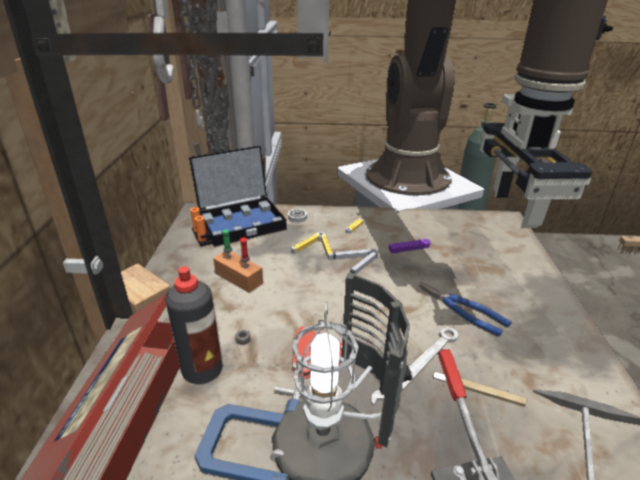

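The scene shows the steel V (~360,290), the yellow V (~360,265), a small yellow look-alike (420,267) and a purple look-alike. The gripper partly hides the case and stand. The side view shows the open case (235,210), vials (197,220), stand (238,268), yellow V (320,240) and steel V (355,258). I'll enlarge the side view.

```bash
python3 - <<'E'
import cv2
a=cv2.imread("pics/side0.png")[140:300,180:440]
cv2.imwrite("pics/side0c.png",cv2.resize(a,(780,480),interpolation=cv2.INTER_CUBIC))
E
```

```text
(no output)
```

View pics/side0c.png

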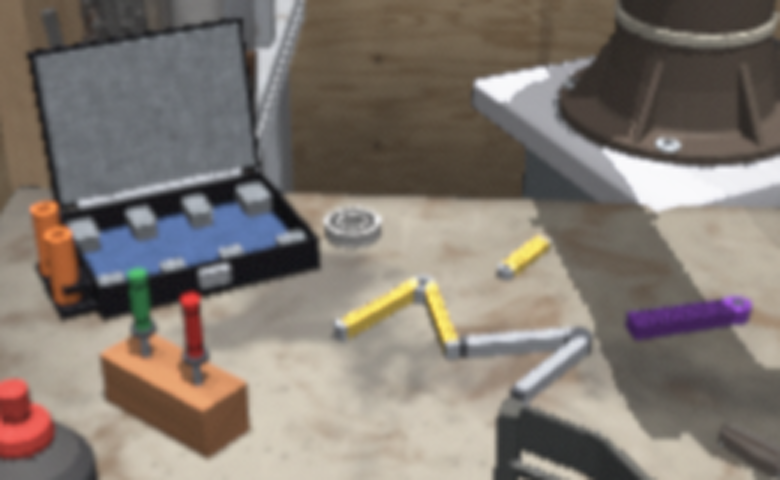

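The enlargement is clear. Vial mouths are at (62,234) and (45,208), the pins at (422,283) yellow and (582,335) steel, and the stand's scribers at (137,272) green and (190,298) red. Now I'll fit the poses.

```bash
cat > fit.py <<'E'
from h import *
from scipy.optimize import least_squares
def fitpose(c,model,uv,x0):
    model=np.array(model,float)/1000;uv=np.array(uv,float)
    def w(p):
        Rz=R.from_euler("z",p[2]).as_matrix(); return model@Rz.T+[p[0],p[1],0]
    f=lambda p:(px(c,w(p))-uv).ravel()
    s=least_squares(f,x0,loss="soft_l1"); return s.x,s.fun.reshape(-1,2).round(1).tolist()
E
python3 - <<'E'
from fit import *
c=load("side0"); u=lambda L:np.array(L)/3+[180,140]
p=plane(c,u([(345,328),(424,285),(455,345),(460,345),(582,335),(520,388)]),.014);print(p.round(4))
m=[(-35,107,65),(10,107,65),(-65,-89,30),(-65,-89,0),(-65,89,30)]
uv=u([(62,234),(45,209),(318,239),(318,268),(103,287)])
print(fitpose(c,m,uv,[.4,.1,-np.pi/2*0]),fitpose(c,m,uv,[.6,.3,-1.57]))
print(plane(c,u([(137,272),(190,298)]),.104), plane(c,u([(102,350),(210,410),(247,382)]),.04), plane(c,u([(352,215)]),.01))
E
```

```text
[[0.4708 0.2232 0.014 ]
 [0.3921 0.1966 0.014 ]
 [0.4103 0.2781 0.014 ]
 [0.4071 0.2797 0.014 ]
 [0.3225 0.308  0.014 ]
 [0.396  0.3432 0.014 ]]
(array([ 0.5301615 ,  0.05183758, -1.57022605]), [[-0.7, 0.2], [-0.3, -0.2], [1.1, -1.5], [1.5, -0.2], [-0.7, 0.5]]) (array([ 0.53016148,  0.05183761, -1.57022664]), [[-0.7, 0.2], [-0.3, -0.2], [1.1, -1.5], [1.5, -0.2], [-0.7, 0.5]])
[[0.61906738 0.22742547 0.104     ]
 [0.59908367 0.27259804 0.104     ]] [[0.6445446  0.20973281 0.04      ]
 [0.60283122 0.30546839 0.04      ]
 [0.57080271 0.2878157  0.04      ]] [[0.39075238 0.06564891 0.01      ]]
```

```bash
cat > plan.py <<'E'
import sys
from h import *
def plan(x,y,z,yaw):
    o=arm.observe();M=R.from_rotvec(o["ee_rot"]);P=np.array(o["position"])
    a=np.radians(yaw);Y=np.array([np.cos(a),np.sin(a),0]);Z=np.array([0,0,-1.]);X=np.cross(Y,Z)
    T=R.from_matrix(np.c_[X,Y,Z]); w=(M.inv()*T).as_rotvec(degrees=True)
    d=np.array([x,y,z])-P; s=T.inv().apply(d)/.4
    print("t",round(o["clock"],2),"pos",P.round(4),"yaw",round(np.degrees(np.arctan2(*M.as_matrix()[[1,0],1])),1),"w",round(o["width"],3),"j",np.round(o["joints"],2))
    print("turn total",(w/120).round(3),"minrows",np.ceil(np.linalg.norm(w)/7),"| shift after turn",s.round(4),"minrows",np.ceil(np.linalg.norm(d)/.04))
    print("shift before turn",(M.inv().apply(d)/.4).round(4))
plan(*map(float,sys.argv[1:5]))
E
python3 plan.py .419 .227 .22 138
```

```text
t 0.15 pos [0.2575 0.5691 0.2261] yaw 65.7 w 0.997 j [-1.25  0.44  0.02  1.57 -0.01  1.13 -0.08]
turn total [-0.001 -0.    -0.603] minrows 11.0 | shift after turn [ 0.3653 -0.8724  0.0153] minrows 10.0
shift before turn [-0.7204 -0.6128  0.0161]
```

```bash
python3 -m creep '[[-0.072,-0.0613,0.0016,0,0,0],[-0.072,-0.0613,0.0016,0,0,0],[-0.072,-0.0613,0.0016,0,0,0],[-0.072,-0.0613,0.0016,0,0,0],[-0.072,-0.0613,0.0016,0,0,0],[-0.072,-0.0613,0.0016,0,0,0],[-0.072,-0.0613,0.0016,0,0,0],[-0.072,-0.0613,0.0016,0,0,0],[-0.072,-0.0613,0.0016,0,0,0],[-0.072,-0.0613,0.0016,0,0,0]]' -1 10
python3 -m creep '[[0,0,0,0,0,-0.05],[0,0,0,0,0,-0.05],[0,0,0,0,0,-0.05],[0,0,0,0,0,-0.05],[0,0,0,0,0,-0.05],[0,0,0,0,0,-0.05],[0,0,0,0,0,-0.05],[0,0,0,0,0,-0.05],[0,0,0,0,0,-0.05],[0,0,0,0,0,-0.05],[0,0,0,0,0,-0.05],[0,0,0,0,0,-0.053],[0,0,0,0,0,0],[0,0,0,0,0,0]]'
python3 plan.py .419 .227 .22 138
python3 -c "
from h import *
grab('wrist','w1');grab('scene','s1')"
```

```text
clock: 0.98
position: [0.4192, 0.2255, 0.2203]
ee_rot: [-0.662, -3.071, -0.0]
force: [0.4, 0.1, 0.0]
width: 0.999
gripper_force: 0.0
clock: 2.15
position: [0.4188, 0.2272, 0.2202]
ee_rot: [1.273, -2.872, -0.0]
force: [-0.5, 0.1, -0.6]
width: 0.998
gripper_force: 0.0
t 2.15 pos [0.4188 0.2272 0.2202] yaw 137.8 w 0.998 j [-0.6   0.2  -0.02  1.93  0.    1.01  1.79]
turn total [ 0.    -0.    -0.002] minrows 1.0 | shift after turn [ 0.     -0.0006  0.0005] minrows 1.0
shift before turn [ 0.     -0.0006  0.0005]
```

View pics/w1.png

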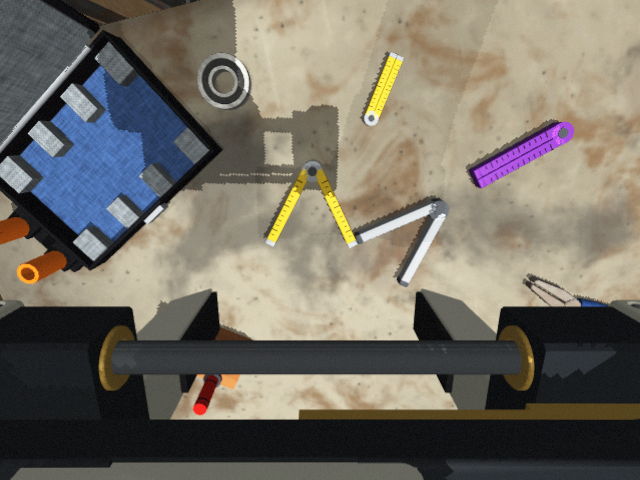

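The wrist view shows the yellow pin at (312,172) with ends at (270,242) and (351,243). The steel pin is at (438,208) with ends at (361,240) and (404,282). Case rim corners are at (220,150), (92,268) and (105,32), and vial0's mouth is at (28,273).

```bash
python3 - <<'E'
from fit import *
c=load("w1")
print(plane(c,[(312,172),(270,242),(351,243),(438,208),(361,239),(404,282),(28,273)],.014).round(4))
for p,a,b in(((312,172),(270,242),(351,243)),((438,208),(361,239),(404,282))):
    P=plane(c,[p,a,b],.014)[:,:2]; u,v=P[1]-P[0],P[2]-P[0]
    m=u/np.linalg.norm(u)+v/np.linalg.norm(v);m/=np.linalg.norm(m)
    print("pin",P[0].round(4),"ang",np.degrees(np.arctan2(u[1],u[0])),np.degrees(np.arctan2(v[1],v[0])),"len",np.linalg.norm(u),np.linalg.norm(v),"mid",np.degrees(np.arctan2(m[1],m[0])),"g40",(P[0]+.04*m).round(4))
m=[(-35,107,65),(65,-89,30),(-65,-89,30),(-65,89,30)]
print(fitpose(c,m,[(28,273),(105,32),(220,150),(92,268)],[.53,.05,-1.57]))
E
```

```text
[[0.3916 0.1912 0.014 ]
 [0.4706 0.2143 0.014 ]
 [0.4101 0.2705 0.014 ]
 [0.3227 0.3011 0.014 ]
 [0.3998 0.2741 0.014 ]
 [0.3966 0.3405 0.014 ]
 [0.681  0.0689 0.014 ]]
pin [0.3916 0.1912] ang 16.290096742284277 76.83556211596418 len 0.08230286152097763 0.0814712446519284 mid 46.56282942912422 g40 [0.4191 0.2202]
pin [0.3227 0.3011] ang -19.234685230018844 28.058136662909508 len 0.08167592052428473 0.08375372806361833 mid 4.41172571644533 g40 [0.3626 0.3041]
(array([ 0.52816581,  0.05131679, -1.59480673]), [[1.3, 0.0], [0.7, -4.6], [-2.4, 0.2], [-0.7, 2.9]])
```

```bash
python3 plan.py .4193 .221 .004 136.6
```

```text
t 2.25 pos [0.4189 0.2273 0.2203] yaw 137.8 w 1.001 j [-0.6   0.2  -0.01  1.93  0.    1.01  1.79]
turn total [ 0.   -0.    0.01] minrows 1.0 | shift after turn [ 0.0106 -0.0116  0.5406] minrows 6.0
shift before turn [ 0.0108 -0.0114  0.5406]
```

```bash
python3 -m creep '[[0.0108,-0.0114,0,0,0,0.01],[0,0,0.07,0,0,0],[0,0,0.08,0,0,0],[0,0,0.08,0,0,0],[0,0,0.08,0,0,0],[0,0,0.08,0,0,0],[0,0,0.06,0,0,0],[0,0,0.05,0,0,0],[0,0,0.03,0,0,0],[0,0,0.01,0,0,0],[0,0,0,0,0,0],[0,0,0,0,0,0],[0,0,0,0,0,0]]' -0.78 10
python3 plan.py .4193 .221 .004 136.6
python3 -c "
from h import *
grab('wrist','w2')"
```

```text
clock: 3.33
position: [0.4201, 0.2213, 0.0053]
ee_rot: [-1.246, 2.882, 0.0]
force: [-0.0, 0.4, -0.5]
width: 0.89
gripper_force: 0.0
t 3.33 pos [0.4201 0.2213 0.0053] yaw 136.8 w 0.89 j [-0.59  0.52 -0.01  2.15  0.02  0.47  1.77]
turn total [-0.     0.001  0.001] minrows 1.0 | shift after turn [0.002  0.0009 0.0032] minrows 1.0
shift before turn [0.002  0.0009 0.0032]
```

View pics/w2.png

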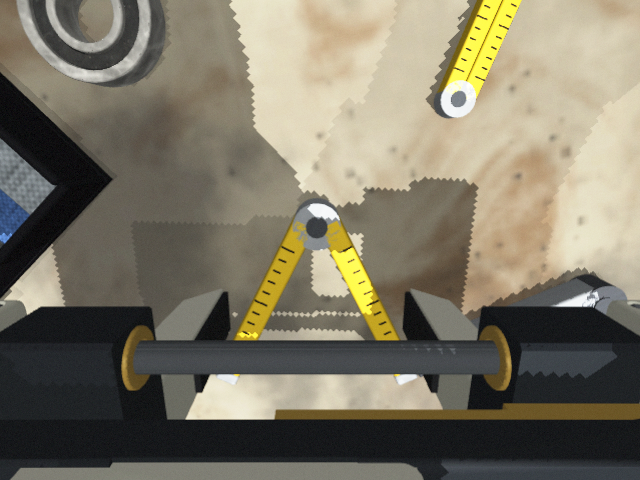

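The fingers straddle both leaves, with the pin at (317,227). I'll check the grasp offset and close.

```bash
python3 - <<'E'
from h import *
c=load("w2");P=plane(c,[(317,227)],.014)[0];o=arm.observe();M=R.from_rotvec(o["ee_rot"])
print(P,M.inv().apply(P-o["position"]))
E
python3 -m creep '[[0,0,0.002,0,0,0],[0,0,0,0,0,0],[0,0,0,0,0,0],[0,0,0,0,0,0],[0,0,0,0,0,0],[0,0,0,0,0,0],[0,0,0,0,0,0],[0,0,0,0,0,0],[0,0,0,0,0,0],[0,0,0,0,0,0],[0,0,0,0,0,0],[0,0,0,0,0,0],[0,0,0,0,0,0],[0,0,0,0,0,0],[0,0,0,0,0,0]]' 1 20
python3 -c "
from h import *
grab('wrist','w3')"
```

```text
[0.39071955 0.19058483 0.014     ] [ 0.04259201  0.00031445 -0.00874948]
clock: 4.63
position: [0.4194, 0.2211, 0.0035]
ee_rot: [-1.248, 2.883, 0.0]
force: [0.0, 0.8, 0.4]
width: 0.209
gripper_force: 20.0
```

View pics/w3.png

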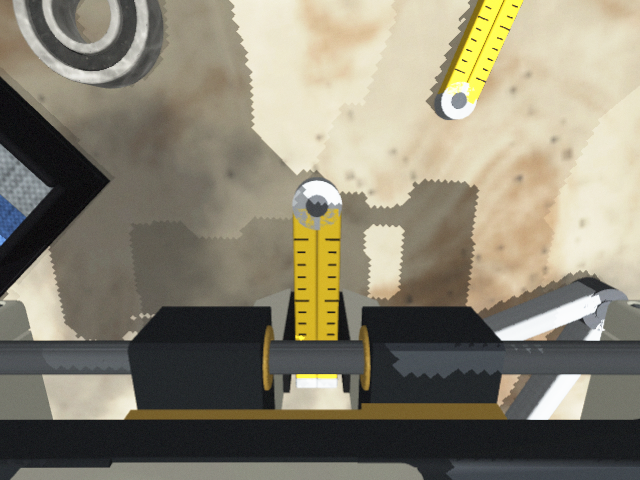

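The yellow rule is shut and held, with the pin now at (316,205). Next I'll lift it and carry it over the case.

```bash
python3 -m creep '[[0,0,-0.05,0,0,0],[0,0,-0.08,0,0,0],[0,0,-0.08,0,0,0],[0,0,-0.08,0,0,0],[0,0,-0.05,0,0,0],[0,0,0,0,0,-0.05],[0,0,0,0,0,-0.05],[0,0,0,0,0,-0.05],[0,0,0,0,0,-0.05],[0,0,0,0,0,-0.05],[0,0,0,0,0,-0.05],[0,0,0,0,0,-0.05],[0,0,0,0,0,-0.01],[0,0,0,0,0,0]]'
python3 - <<'E'
from h import *
c=load("w3");P=plane(c,[(316,205)],.016)[0]
M=R.from_rotvec([-1.248,2.883,0]);print(M.inv().apply(P-[.4194,.2211,.0035]))
E
python3 plan.py .53 .06 .14 180
```

```text
clock: 5.85
position: [0.4192, 0.2208, 0.1393]
ee_rot: [2.22, -2.223, -0.0]
force: [-0.1, 0.9, -1.1]
width: 0.206
gripper_force: 20.0
[ 5.23345651e-02 -9.60500135e-05 -1.25031423e-02]
t 5.85 pos [0.4192 0.2208 0.1393] yaw 179.9 w 0.206 j [-0.46  0.3  -0.17  2.03  0.07  0.82  2.47]
turn total [ 0.    -0.    -0.001] minrows 1.0 | shift after turn [ 0.402  -0.2769 -0.0017] minrows 5.0
shift before turn [ 0.4016 -0.2774 -0.0017]
```

```bash
python3 -m creep '[[0,0,0,0,0,0.05],[0,0,0,0,0,0.055],[0,0,0,0,0,0.055],[0,0,0,0,0,0.055],[0,0,0,0,0,0.055],[0,0,0,0,0,0.055],[0,0,0,0,0,0.055],[0,0,0,0,0,0.055],[0,0,0,0,0,0.055],[0,0,0,0,0,0.055],[0,0,0,0,0,0.055],[0,0,0,0,0,0.055],[0,0,0,0,0,0.055],[0,0,0,0,0,0.055],[0,0,0,0,0,0.055],[0,0,0,0,0,0.055],[0,0,0,0,0,0.055],[0,0,0,0,0,0.055],[0,0,0,0,0,0.055],[0,0,0,0,0,0.055]]'
python3 -m creep '[[0,0,0,0,0,0.055],[0,0,0,0,0,0.055],[0,0,0,0,0,0.055],[0,0,0,0,0,0.055],[0,0,0,0,0,0.055],[0,0,0,0,0,0.055],[0,0,0,0,0,0.055],[0,0,0,0,0,0.02],[0,0,0,0,0,0]]'
python3 plan.py .53 .041 .14 0
```

```text
clock: 7.52
position: [0.4192, 0.2211, 0.1395]
ee_rot: [-1.124, -2.934, 0.0]
force: [0.5, 0.2, -1.0]
width: 0.207
gripper_force: 20.0
clock: 8.27
position: [0.4192, 0.2212, 0.1395]
ee_rot: [-2.227, -2.216, 0.0]
force: [-0.4, 1.0, -0.9]
width: 0.208
gripper_force: 20.0
t 8.27 pos [0.4192 0.2212 0.1395] yaw -0.3 w 0.208 j [-1.01  0.31  0.52  2.07 -0.21  0.81 -0.37]
turn total [-0.     0.    -0.002] minrows 1.0 | shift after turn [-0.4506  0.2771 -0.0013] minrows 6.0
shift before turn [-0.4493  0.2791 -0.0013]
```

```bash
python3 -m creep '[[-0.056,0.035,0,0,0,0],[-0.056,0.035,0,0,0,0],[-0.056,0.035,0,0,0,0],[-0.056,0.035,0,0,0,0],[-0.056,0.035,0,0,0,0],[-0.056,0.035,0,0,0,0],[-0.056,0.035,0,0,0,0],[-0.057,0.034,0,0,0,-0.002],[0,0,0,0,0,0],[0,0,0,0,0,0],[0,0,0,0,0,0]]'
python3 plan.py .53 .041 .14 0
python3 -c "
from h import *
grab('wrist','w4')"
```

```text
clock: 9.18
position: [0.5307, 0.0419, 0.1393]
ee_rot: [-2.216, -2.226, 0.0]
force: [0.3, 0.4, -1.6]
width: 0.212
gripper_force: 20.0
t 9.18 pos [0.5307 0.0419 0.1393] yaw 0.2 w 0.212 j [-0.58  0.41  0.54  1.94 -0.28  0.87  0.11]
turn total [-0.    -0.     0.002] minrows 1.0 | shift after turn [-0.0022 -0.0017 -0.0017] minrows 1.0
shift before turn [-0.0022 -0.0018 -0.0017]
```

View pics/w4.png

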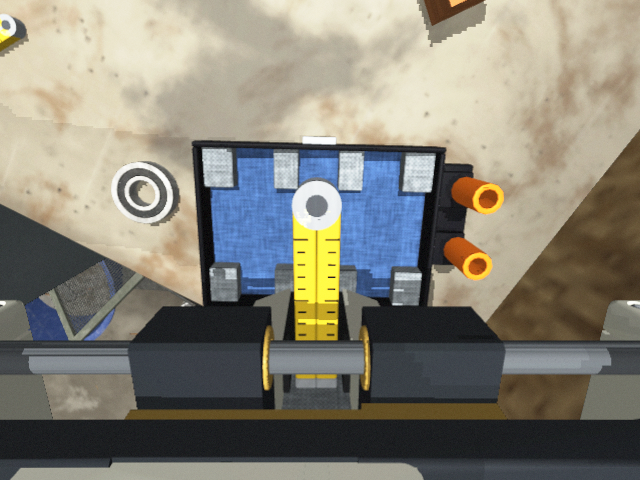

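The shut rule hangs over the middle slot. The front foam fingers bound that slot at columns 299 and 338 (row ~152), rim corners are at (193,143) and (445,150), and vial mouths are at (489,198) and (478,264).

```bash
python3 - <<'E'
from fit import *
c=load("w4")
print("foam",plane(c,[(235,150),(274,151),(299,152),(338,153),(363,153),(403,154)],.02).round(4))
print("vials",plane(c,[(489,198),(478,264)],.065).round(4))
print(fitpose(c,[(-35,107,65),(10,107,65),(-65,-89,30),(-65,89,30)],[(489,198),(478,264),(193,143),(445,150)],[.53,.05,-1.57]))
print("floorbearing",plane(c,[(146,193)],.014))
E
```

```text
foam [[0.4718 0.1099 0.02  ]
 [0.4999 0.1094 0.02  ]
 [0.5179 0.1087 0.02  ]
 [0.5461 0.1082 0.02  ]
 [0.5642 0.1082 0.02  ]
 [0.5932 0.1076 0.02  ]]
vials [[0.6387 0.0831 0.065 ]
 [0.6375 0.0393 0.065 ]]
(array([ 0.53116962,  0.04896923, -1.58034599]), [[-0.4, 0.2], [0.5, 2.0], [-3.4, 0.0], [1.6, -3.3]])
floorbearing [[0.40085593 0.07772308 0.014     ]]
```

```bash
python3 -m creep '[[-0.01,0.002,0.06,0,0,0],[0,0,0.07,0,0,0],[0,0,0.06,0,0,0],[0,0,0.05,0,0,0],[0,0,0.03,0,0,0],[0,0,0.02,0,0,0],[0,0,0.015,0,0,0],[0,0,0.01,0,0,0],[0,0,0.008,0,0,0],[0,0,0,0,0,0],[0,0,0,0,0,0]]'
python3 plan.py .5315 .038 .0085 0
```

```text
clock: 10.15
position: [0.5322, 0.0376, 0.0108]
ee_rot: [2.216, 2.226, 0.001]
force: [-0.4, 0.5, -1.0]
width: 0.209
gripper_force: 20.0
t 10.15 pos [0.5322 0.0376 0.0108] yaw 0.3 w 0.209 j [-0.47  0.6   0.42  2.03 -0.42  0.59  0.24]
turn total [ 0.    -0.     0.002] minrows 1.0 | shift after turn [ 0.001  -0.0018  0.0056] minrows 1.0
shift before turn [ 0.001  -0.0018  0.0056]
```

Now lower the last 2–3 mm, release a little, and lift straight up.

```bash
python3 -m creep '[[0,0,0.006,0,0,0],[0,0,0,0,0,0],[0,0,0,0,0,0]]'
python3 -m creep '[[0,0,0,0,0,0],[0,0,0,0,0,0],[0,0,0,0,0,0],[0,0,0,0,0,0],[0,0,-0.01,0,0,0],[0,0,-0.03,0,0,0],[0,0,-0.05,0,0,0],[0,0,-0.07,0,0,0],[0,0,-0.08,0,0,0],[0,0,-0.08,0,0,0],[0,0,-0.08,0,0,0],[0,0,-0.06,0,0,0],[0,0,0,0,0,0]]' 0.35
python3 plan.py .3626 .304 .2 94.4; python3 -c "
from h import *
grab('wrist','w5')"
```

```text
clock: 10.4
position: [0.532, 0.0375, 0.0081]
ee_rot: [2.216, 2.226, 0.001]
force: [1.0, 0.5, -2.2]
width: 0.208
gripper_force: 20.0
clock: 11.48
position: [0.5346, 0.0372, 0.1977]
ee_rot: [2.214, 2.223, 0.011]
force: [0.2, 0.0, 0.7]
width: 0.32
gripper_force: 0.0
t 11.48 pos [0.5346 0.0372 0.1977] yaw 0.2 w 0.32 j [-0.62  0.34  0.59  1.87 -0.23  0.99  0.07]
turn total [ 0.004  0.002 -0.785] minrows 14.0 | shift after turn [ 0.3775  0.698  -0.0056] minrows 8.0
shift before turn [ 0.6686 -0.4274 -0.0078]
```

View pics/w5.png

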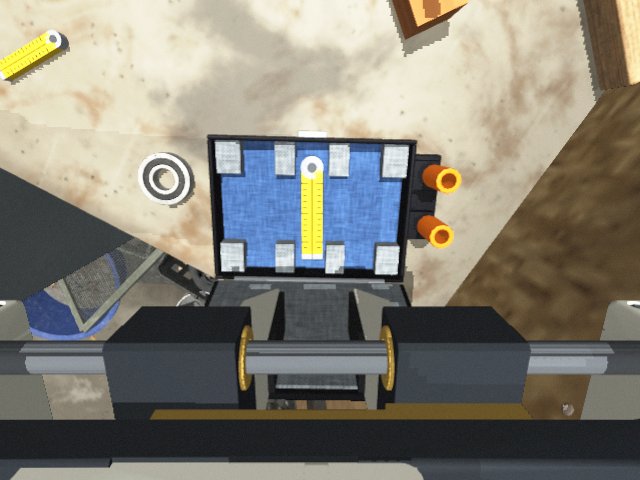

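Yellow lies flat in the middle slot, shut (pin at 312,167). Next is the steel gauge.

```bash
python3 -m creep '[[0.074,-0.0475,-0.007,0,0,0],[0.074,-0.0475,-0.007,0,0,0],[0.074,-0.0475,-0.007,0,0,0],[0.074,-0.0475,-0.007,0,0,0],[0.074,-0.0475,-0.007,0,0,0],[0.074,-0.0475,-0.007,0,0,0],[0.074,-0.0475,-0.007,0,0,0],[0.074,-0.0475,-0.007,0,0,0],[0.074,-0.0475,-0.007,0,0,0],[0,0,0,0,0,0]]' -0.8 10
python3 -m creep '[[0,0,0,0,0,-0.052],[0,0,0,0,0,-0.052],[0,0,0,0,0,-0.052],[0,0,0,0,0,-0.052],[0,0,0,0,0,-0.052],[0,0,0,0,0,-0.052],[0,0,0,0,0,-0.052],[0,0,0,0,0,-0.052],[0,0,0,0,0,-0.052],[0,0,0,0,0,-0.052],[0,0,0,0,0,-0.052],[0,0,0,0,0,-0.052],[0,0,0,0,0,-0.052],[0,0,0,0,0,-0.052],[0,0,0,0,0,-0.052],[0,0,0,0,0,0],[0,0,0,0,0,0]]'
python3 plan.py .3626 .304 .2 94.4; python3 -c "
from h import *
grab('wrist','w6');f,c=grab('scene','s6');P=px(c,[[.36,.3,.01],[.6,.25,.05]]);print(P)"
```

```text
clock: 12.37
position: [0.3551, 0.3089, 0.2169]
ee_rot: [-2.205, -2.234, 0.001]
force: [-0.8, 0.3, 0.2]
width: 0.896
gripper_force: 0.0
clock: 13.78
position: [0.3595, 0.3025, 0.2167]
ee_rot: [0.1, -3.139, 0.001]
force: [1.0, -0.7, -0.5]
width: 0.904
gripper_force: 0.0
t 13.78 pos [0.3595 0.3025 0.2167] yaw 93.6 w 0.904 j [-1.    0.19  0.22  1.96 -0.05  0.99  0.88]
turn total [-0.    -0.    -0.006] minrows 1.0 | shift after turn [-0.0079  0.0031  0.0417] minrows 1.0
shift before turn [-0.0079  0.0032  0.0417]
[[364.62564279 289.90133058]
 [266.77160921 228.67474926]]
```

View pics/w6.png

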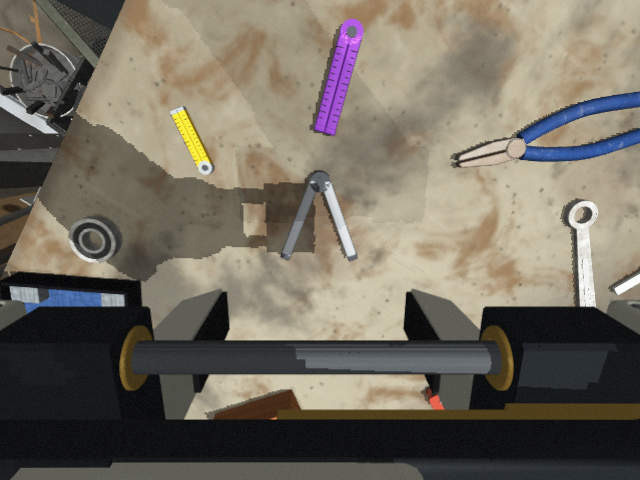

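The steel pin is at (320,180), with ends at (287,257) and (352,258).

```bash
python3 - <<'E'
from h import *
c=load("w6")
P=plane(c,[(320,180),(287,257),(352,258)],.014)[:,:2]; u,v=P[1]-P[0],P[2]-P[0]
m=u/np.linalg.norm(u)+v/np.linalg.norm(v);m/=np.linalg.norm(m)
print(P,"mid",np.degrees(np.arctan2(m[1],m[0])),"g42",(P[0]+.042*m).round(4))
E
python3 plan.py .364 .304 .0035 94.4
```

```text
[[0.32165061 0.30362998]
 [0.40147477 0.27515673]
 [0.398329   0.34151249]] mid 3.330056891161435 g42 [0.3636 0.3061]
t 13.88 pos [0.3596 0.3028 0.2169] yaw 93.6 w 0.903 j [-1.    0.19  0.22  1.96 -0.05  0.99  0.88]
turn total [-0.    -0.    -0.006] minrows 1.0 | shift after turn [-0.0111  0.0021  0.5335] minrows 6.0
shift before turn [-0.0113  0.0025  0.5335]
```

```bash
python3 -m creep '[[0,0.0078,0.03,0,0,0.0],[0,0,0.07,0,0,0],[0,0,0.08,0,0,0],[0,0,0.08,0,0,0],[0,0,0.08,0,0,0],[0,0,0.07,0,0,0],[0,0,0.05,0,0,0],[0,0,0.04,0,0,0],[0,0,0.02,0,0,0],[0,0,0.01,0,0,0],[0,0,0,0,0,0],[0,0,0,0,0,0],[0,0,0,0,0,0]]'
python3 -m creep '[[0,0,0.002,0,0,0],[0,0,0,0,0,0],[0,0,0,0,0,0],[0,0,0,0,0,0],[0,0,0,0,0,0],[0,0,0,0,0,0],[0,0,0,0,0,0],[0,0,0,0,0,0],[0,0,0,0,0,0],[0,0,0,0,0,0],[0,0,0,0,0,0],[0,0,0,0,0,0],[0,0,0,0,0,0],[0,0,0,0,0,0],[0,0,0,0,0,0]]' 1 20
python3 -c "
from h import *
grab('wrist','w7')"
```

```text
clock: 14.97
position: [0.36, 0.3068, 0.006]
ee_rot: [-0.105, 3.139, 0.002]
force: [0.3, -0.1, 0.8]
width: 0.898
gripper_force: 0.0
clock: 16.22
position: [0.3595, 0.3063, 0.0044]
ee_rot: [-0.106, 3.14, 0.0]
force: [-0.4, 0.4, 0.5]
width: 0.209
gripper_force: 19.9
```

View pics/w7.png

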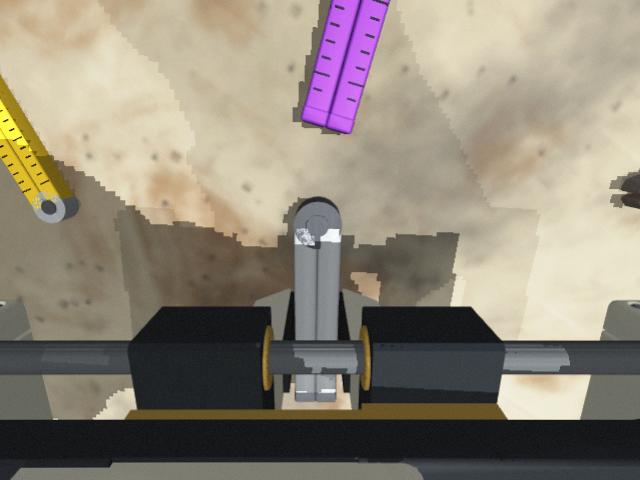

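The gauge is shut and held, with the pin at (317,227), about 43 mm from the TCP. I'll lift, turn to yaw 0 and go to the near slot.

```bash
python3 -m creep '[[0,0,-0.05,0,0,0],[0,0,-0.08,0,0,0],[0,0,-0.08,0,0,0],[0,0,-0.08,0,0,0],[0,0,-0.05,0,0,0],[0,0,0,0,0,0.052],[0,0,0,0,0,0.052],[0,0,0,0,0,0.052],[0,0,0,0,0,0.052],[0,0,0,0,0,0.052],[0,0,0,0,0,0.052],[0,0,0,0,0,0.052],[0,0,0,0,0,0.052],[0,0,0,0,0,0.052],[0,0,0,0,0,0.052],[0,0,0,0,0,0.052],[0,0,0,0,0,0.052],[0,0,0,0,0,0.052],[0,0,0,0,0,0.052],[0,0,0,0,0,0.052]]'
python3 -m creep '[[0,0,0,0,0,0.0],[0,0,0,0,0,0]]'
python3 plan.py .483 .045 .14 0
```

```text
clock: 17.93
position: [0.3591, 0.306, 0.1401]
ee_rot: [-2.222, -2.22, 0.001]
force: [0.5, -0.1, -1.4]
width: 0.209
gripper_force: 19.9
clock: 18.1
position: [0.3591, 0.3061, 0.1401]
ee_rot: [2.212, 2.23, -0.001]
force: [-0.1, 0.3, -0.7]
width: 0.209
gripper_force: 19.9
t 18.1 pos [0.3591 0.3061 0.1401] yaw 0.5 w 0.209 j [-1.29  0.32  0.6   2.08 -0.24  0.81 -0.54]
turn total [-0.     0.     0.004] minrows 1.0 | shift after turn [-6.529e-01  3.097e-01  3.000e-04] minrows 8.0
shift before turn [-6.553e-01  3.044e-01  5.000e-04]
```

```bash
python3 -m creep '[[-0.073,0.034,0,0,0,0.004],[-0.073,0.034,0,0,0,0],[-0.073,0.034,0,0,0,0],[-0.073,0.034,0,0,0,0],[-0.073,0.034,0,0,0,0],[-0.073,0.034,0,0,0,0],[-0.073,0.034,0,0,0,0],[-0.073,0.034,0,0,0,0],[-0.071,0.034,0,0,0,0],[0,0,0,0,0,0],[0,0,0,0,0,0],[0,0,0,0,0,0]]'
python3 plan.py .483 .045 .0085 0
```

```text
clock: 19.1
position: [0.4807, 0.0442, 0.1401]
ee_rot: [-2.223, -2.219, 0.0]
force: [0.4, 0.2, -1.4]
width: 0.208
gripper_force: 19.9
t 19.1 pos [0.4807 0.0442 0.1401] yaw -0.1 w 0.208 j [-0.71  0.35  0.66  2.06 -0.29  0.83  0.11]
turn total [-0.    -0.    -0.001] minrows 1.0 | shift after turn [0.002  0.0057 0.3291] minrows 4.0
shift before turn [0.0019 0.006  0.3291]
```

```bash
python3 -m creep '[[0.002,0.0078,0.06,0,0,0],[0,0,0.07,0,0,0],[0,0,0.06,0,0,0],[0,0,0.05,0,0,0],[0,0,0.03,0,0,0],[0,0,0.02,0,0,0],[0,0,0.015,0,0,0],[0,0,0.01,0,0,0],[0,0,0.009,0,0,0],[0,0,0.002,0,0,0],[0,0,0,0,0,0],[0,0,0,0,0,0],[0,0,0,0,0,0]]'
python3 -m creep '[[0,0,0,0,0,0],[0,0,0,0,0,0],[0,0,0,0,0,0],[0,0,0,0,0,0],[0,0,-0.01,0,0,0],[0,0,-0.03,0,0,0],[0,0,-0.05,0,0,0],[0,0,-0.07,0,0,0],[0,0,-0.08,0,0,0],[0,0,-0.08,0,0,0],[0,0,-0.08,0,0,0],[0,0,-0.08,0,0,0],[0,0,-0.06,0,0,0],[0,0,0,0,0,0]]' 0.4
python3 plan.py .61 .18 .25 0; python3 -c "
from h import *
grab('wrist','w8');grab('scene','s8');grab('side','d8')
a=cv2.imread('pics/w8.png')[100:300,100:500];b=cv2.imread('pics/s8.png')[150:330,200:460]
cv2.imwrite('pics/m8.png',np.vstack([cv2.resize(a,(600,300)),cv2.resize(b,(600,300))]))"
```

```text
clock: 20.18
position: [0.4845, 0.0447, 0.0103]
ee_rot: [2.225, 2.217, 0.001]
force: [-0.8, 0.4, -1.7]
width: 0.211
gripper_force: 19.9
clock: 21.35
position: [0.4867, 0.0446, 0.2306]
ee_rot: [2.224, 2.214, 0.011]
force: [-0.4, 0.1, 0.3]
width: 0.3
gripper_force: 0.0
t 21.35 pos [0.4867 0.0446 0.2306] yaw -0.3 w 0.3 j [-0.8   0.23  0.73  1.94 -0.18  1.03  0.01]
turn total [ 0.003 -0.001 -0.002] minrows 1.0 | shift after turn [ 0.3386  0.3083 -0.0485] minrows 5.0
shift before turn [ 0.3401  0.3071 -0.0455]
```

View pics/m8.png

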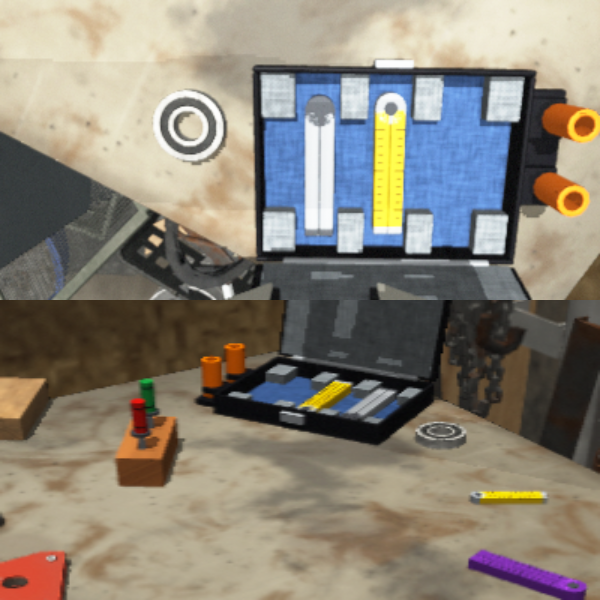

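Both tools lie flat, shut and in separate slots (steel near slot, yellow middle). Before closing the lid, I'll check what stands behind it.

```bash
python3 - <<'E'
from h import *
from scipy.optimize import fsolve
s=load("s8");d=load("d8")
for z in(.15,.25): 
    X=fsolve(lambda p:[px(s,[[p[0],p[1],z]])[0,0]-412,px(d,[[p[0],p[1],z]])[0,0]-208],[.5,-.3]);print("chain",z,X,px(s,[[*X,z]]),px(d,[[*X,z]]))
print("chisel",plane(d,[(433,376),(525,403)],.01),plane(s,[(238,401),(247,475)],.01))
h=np.array([.531,-.015,.031]);L=lambda a:[h+[dx,.13*np.cos(a),.13*np.sin(a)] for dx in(-.089,.089)]
print("lid top scene",px(s,L(1.95)),"side",px(d,L(1.95)))
a=cv2.imread('pics/s8.png')[60:260,280:560];b=cv2.imread('pics/d8.png')[60:260,150:430]
cv2.imwrite('pics/m9.png',np.hstack([cv2.resize(a,None,fx=1.4*1,fy=1.4),cv2.resize(b,None,fx=1.4,fy=1.4)]))
E
```

```text
chain 0.15 [ 0.497453   -0.30555288] [[412.         107.20615103]] [[208.         121.51953305]]
chain 0.25 [ 0.49367445 -0.27693338] [[412.          72.64906357]] [[208.          88.25535069]]
chisel [[0.42821743 0.63281105 0.01      ]
 [0.34125114 0.73433645 0.01      ]] [[0.41465474 0.63207179 0.01      ]
 [0.33197268 0.73483778 0.01      ]]
lid top scene [[398.67349201 141.93148959]
 [327.98757583 128.77901676]] side [[256.15399294 144.52191569]
 [185.65870156 156.71873828]]
```

View pics/m9.png

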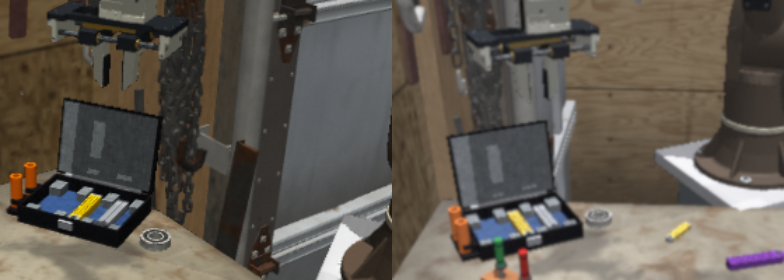

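The chain is about 0.23 m behind the lid, so there is room to push it from behind. The "chisel" is 134 mm long and a plain stick, so it isn't a rule. I'll close the fingers and go behind the lid.

```bash
python3 -m creep '[[-0.06,0.018,0,0,0,0],[-0.06,0.018,0,0,0,0],[-0.06,0.018,0,0,0,0],[-0.06,0.018,0,0,0,0],[-0.06,0.018,0,0,0,0],[-0.061,0.018,0,0,0,0],[0,0,0.07,0,0,0],[0,0,0.07,0,0,0],[0,0,0.07,0,0,0],[0,0,0.06,0,0,0],[0,0,0,0,0,0],[0,0,0,0,0,0]]' 1 20
python3 plan.py .531 -.10 .12 0
```

```text
clock: 22.5
position: [0.5252, -0.1, 0.1164]
ee_rot: [-2.225, -2.214, 0.006]
force: [0.9, -0.2, 0.2]
width: 0.005
gripper_force: 0.0
t 22.5 pos [ 0.5252 -0.1     0.1164] yaw -0.3 w 0.005 j [-0.4   0.48  0.68  1.96 -0.39  0.84  0.48]
turn total [-0.002  0.    -0.002] minrows 1.0 | shift after turn [ 0.0001  0.0146 -0.0091] minrows 1.0
shift before turn [ 0.0002  0.0145 -0.0091]
```

```bash
python3 -m creep '[[0.03,0.001,0,0,0,0],[0.03,0.001,0,0,0,0],[0.03,0.001,0,0,0,0],[0.03,0.001,0,0,0,0],[0.03,0.001,0,0,0,0],[0.03,0.001,0,0,0,0],[0.03,0.001,0,0,0,0],[0.03,0.001,0,0,0,0],[0.03,0.001,0,0,0,0],[0.03,0.001,0,0,0,0],[0.03,0.001,0,0,0,0],[0.03,0.001,0,0,0,0],[0.03,0.001,0,0,0,0],[0.03,0.001,0,0,0,0]]'
python3 -m creep '[[0.02,0,0.02,0,0,0],[0,0,0.03,0,0,0],[0,0,0.03,0,0,0],[0,0,0.03,0,0,0],[0,0,0.03,0,0,0],[0,0,0.02,0,0,0],[0,0,0,0,0,0],[0,0,0,0,0,0]]'
```

```text
clock: 23.67
position: [0.5332, 0.0694, 0.1179]
ee_rot: [-2.226, -2.217, -0.0]
force: [0.9, -0.9, -0.1]
width: 0.002
gripper_force: 0.3
clock: 24.33
position: [0.5328, 0.0754, 0.0533]
ee_rot: [-2.227, -2.216, 0.002]
force: [0.7, 0.2, 0.1]
width: 0.002
gripper_force: 0.0
```

```bash
python3 -m creep '[[0,0,0.02,0,0,0],[0,0,0.015,0,0,0],[0,0,0.01,0,0,0],[0,0,0.005,0,0,0],[0,0,0,0,0,0],[0,0,0,0,0,0]]'
python3 -c "
from h import *
grab('side','d10');b=cv2.imread('pics/d10.png')[140:300,150:410]
cv2.imwrite('pics/m10.png',cv2.resize(b,None,fx=3,fy=3))"
```

```text
clock: 24.83
position: [0.5337, 0.0762, 0.0366]
ee_rot: [-2.226, -2.215, -0.005]
force: [-12.6, 0.1, 44.6]
width: 0.002
gripper_force: 21.9
```

View pics/m10.png

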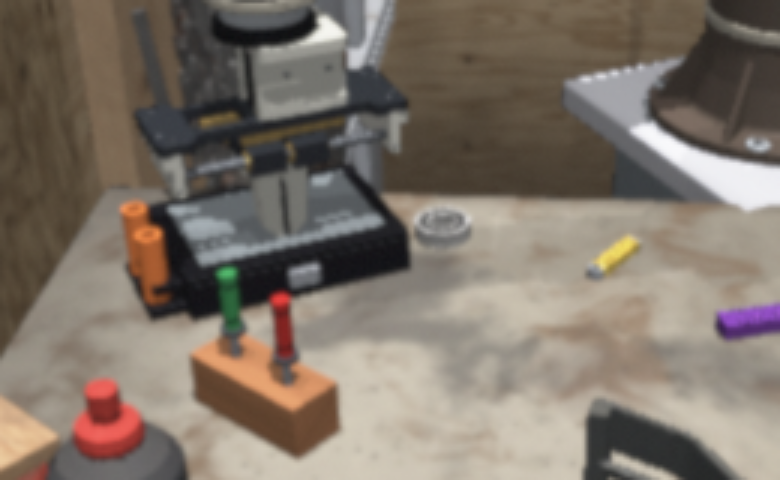

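The lid is fully shut. I'll lift off and look at the scribers from above.

```bash
python3 -m creep '[[0,0,-0.04,0,0,0],[0,0,-0.08,0,0,0],[0,0,-0.09,0,0,0],[0,0,-0.09,0,0,0],[0,0,-0.09,0,0,0],[0,0,-0.09,0,0,0],[0,0,-0.08,0,0,0],[0.06,0.04,0,0,0,0],[0.06,0.04,0,0,0,0],[0.06,0.04,0,0,0,0],[0.06,0.04,0,0,0,0],[0.06,0.04,0,0,0,0],[0,0,0,0,0,0],[0,0,0,0,0,0]]' -0.1 15
python3 plan.py .61 .2 .26 0;python3 -c "
from h import *
grab('wrist','w11')"
```

```text
clock: 26.05
position: [0.6137, 0.1975, 0.2568]
ee_rot: [-2.223, -2.22, 0.002]
force: [0.2, -0.7, -0.2]
width: 0.549
gripper_force: 0.0
t 26.05 pos [0.6137 0.1975 0.2568] yaw -0.1 w 0.549 j [-0.86  0.51  0.73  1.52 -0.35  1.25 -0.08]
turn total [-0.     0.    -0.001] minrows 1.0 | shift after turn [ 0.0063 -0.0093 -0.008 ] minrows 1.0
shift before turn [ 0.0063 -0.0093 -0.008 ]
```

View pics/w11.png

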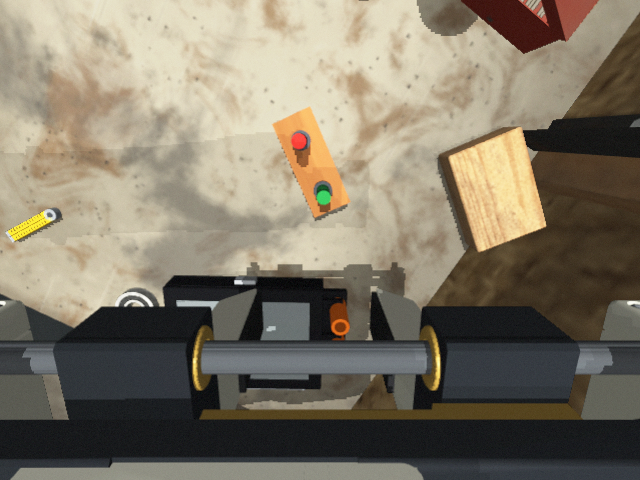

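All the views are used, so from here I'll measure with image code. Red's top is at about (300,141), green's at (324,197), and the stand's corners are at (274,126), (312,107), (348,206) and (314,219).

```bash
cat > seg.py <<'E'
from h import *
def blobs(f,col,roi):
    x0,y0,x1,y1=roi;h=cv2.cvtColor(f[y0:y1,x0:x1],cv2.COLOR_RGB2HSV);H,S,V=[h[:,:,i].astype(int) for i in range(3)]
    m={"red":((H<4)|(H>174))&(S>190)&(V>140),"green":(H>40)&(H<85)&(S>110)&(V>60),"orange":(H>5)&(H<22)&(S>180)&(V>200)}[col]
    n,l,st,ce=cv2.connectedComponentsWithStats(m.astype(np.uint8))
    return [(ce[i]+[x0,y0]).round(1).tolist()+(st[i,:5]+[x0,y0,0,0,0]).tolist() for i in range(1,n) if st[i,4]>15]
E
python3 - <<'E'
from seg import *
f=cv2.imread("pics/w11.png")[:,:,::-1];c=load("w11")
for k in("red","green"):
    for b in blobs(f,k,(270,100,360,225)): print(k,b,plane(c,[b[:2]],.104).round(4))
print(plane(c,[(300,141),(324,197)],.104).round(4),plane(c,[(274,126),(312,107),(348,206),(314,219)],.04).round(4))
m=[(-20,50,40),(20,50,40),(20,-50,40),(-20,-50,40)]
from fit import fitpose
p,r=fitpose(c,m,[(274,126),(312,107),(348,206),(314,219)],[.61,.25,.3]);print(p,r)
for s in(-1,1): print("hole",p[:2]+R.from_euler("z",p[2]).apply([0,.025*s,0])[:2])
E
```

```text
red [297.9, 143.7, 292, 137, 14, 12, 86] [[0.599  0.2693 0.104 ]]
green [322.9, 194.8, 316, 185, 15, 20, 229] [[0.6193 0.2281 0.104 ]]
[[0.6007 0.2714 0.104 ]
 [0.6202 0.2263 0.104 ]] [[0.5733 0.2844 0.04  ]
 [0.6097 0.3014 0.04  ]
 [0.646  0.2069 0.04  ]
 [0.6113 0.1934 0.04  ]]
[0.61020963 0.24647795 0.38600063] [[-0.4, -1.0], [0.2, 1.2], [1.6, -0.8], [-0.8, 0.7]]
hole [0.61962179 0.22331739]
hole [0.60079747 0.2696385 ]
```

```bash
python3 -m creep '[[0.071,0.0158,0,0,0,0],[0,0,0.06,0,0,0],[0,0,0.07,0,0,0],[0,0,0.07,0,0,0],[0,0,0.07,0,0,0],[0,0,0.06,0,0,0],[0,0,0.05,0,0,0],[0,0,0.04,0,0,0],[0,0,0.03,0,0,0],[0,0,0.02,0,0,0],[0,0,0,0,0,0],[0,0,0,0,0,0]]'
python3 plan.py .620 .226 .068 0
python3 - <<'E'
from seg import *
f,c=grab("wrist","w12")
for b in blobs(f,"green",(230,100,410,420)): print(b,plane(c,[b[:2]],.104).round(4))
E
```

```text
clock: 27.1
position: [0.6203, 0.2237, 0.0704]
ee_rot: [2.226, 2.216, 0.0]
force: [-0.2, 0.7, 0.7]
width: 0.543
gripper_force: 0.0
t 27.1 pos [0.6203 0.2237 0.0704] yaw -0.3 w 0.543 j [-0.81  0.71  0.62  1.68 -0.5   0.92 -0.  ]
turn total [ 0.    -0.    -0.002] minrows 1.0 | shift after turn [ 0.0057 -0.0007  0.0061] minrows 1.0
shift before turn [ 0.0057 -0.0007  0.0061]
[314.7, 291.4, 304, 288, 22, 8, 94] [[0.6198 0.248  0.104 ]]
[314.9, 296.7, 309, 295, 12, 4, 35] [[0.6198 0.2459 0.104 ]]
[314.6, 332.9, 300, 325, 30, 15, 367] [[0.6196 0.2312 0.104 ]]
```

```bash
python3 -m creep '[[0.003,0,0.004,0,0,0],[0,0,0,0,0,0],[0,0,0,0,0,0],[0,0,0,0,0,0],[0,0,0,0,0,0],[0,0,0,0,0,0],[0,0,0,0,0,0],[0,0,0,0,0,0],[0,0,0,0,0,0]]' 1 20
python3 -m creep '[[0,0,-0.03,0,0,0],[0,0,-0.05,0,0,0],[0,0,-0.07,0,0,0],[0,0,-0.08,0,0,0],[0,0,-0.08,0,0,0],[0,0,-0.06,0,0,0],[0,0,0,0,0,0],[0,0,0,0,0,0],[0,0,0,0,0,0]]'
python3 - <<'E'
from h import *
o=arm.observe();f,c=grab("wrist","w13");M=R.from_rotvec(o["ee_rot"])
print(px(c,[M.apply([0,0,z])+o["position"] for z in(0,.01,.03,.065)]).round(),o["position"],o["width"])
f,s=grab("side","d13");f2,t=grab("scene","s13")
g=[M.apply([0,0,z])+o["position"] for z in(.0,.065)]
print(px(s,g),px(t,g))
E
python3 plan.py .638 .040 .155 0
```

```text
clock: 27.9
position: [0.6201, 0.2254, 0.0684]
ee_rot: [2.226, 2.217, 0.0]
force: [0.4, -0.2, 0.5]
width: 0.124
gripper_force: 20.0
clock: 28.65
position: [0.6196, 0.2253, 0.2163]
ee_rot: [-2.225, -2.217, 0.0]
force: [-0.8, -0.1, -1.2]
width: 0.125
gripper_force: 20.0
[[316. 311.]
 [316. 301.]
 [316. 286.]
 [316. 264.]] [0.61964669 0.22534748 0.21630175] 0.12456025401130265
[[218.8582136  177.02331646]
 [222.55267439 208.7263408 ]] [[260.02628457 146.42143588]
 [262.04448039 176.82779541]]
t 28.8 pos [0.6193 0.2252 0.2152] yaw -0.2 w 0.123 j [-0.87  0.57  0.71  1.53 -0.39  1.18 -0.09]
turn total [-0.001  0.    -0.002] minrows 1.0 | shift after turn [-0.4631  0.0467  0.1504] minrows 5.0
shift before turn [-0.4628  0.0488  0.1507]
```

```bash
python3 -m creep '[[-0.066,0.007,0,0,0,0],[-0.066,0.007,0,0,0,0],[-0.066,0.007,0,0,0,0],[-0.066,0.007,0,0,0,0],[-0.066,0.007,0,0,0,0],[-0.066,0.007,0,0,0,0],[-0.067,0.006,0,0,0,0],[0,0,0.05,0,0,0],[0,0,0.05,0,0,0],[0,0,0.045,0,0,0],[0,0,0,0,0,0],[0,0,0,0,0,0],[0,0,0,0,0,0]]'
python3 plan.py .638 .0395 .155 0
python3 - <<'E'
from seg import *
o=arm.observe();f,c=grab("wrist","w14");M=R.from_rotvec(o["ee_rot"])
tip=M.apply([0,0,.0645])+o["position"];print("tip exp",tip,px(c,[tip]))
for b in blobs(f,"orange",(200,100,520,420)): print(b,plane(c,[b[:2]],.065).round(4))
print("vial exp",px(c,[[.638,.0395,.065],[.638,.0845,.065]]))
f,s=grab("side","d14");f2,t=grab("scene","s14")
for n,ff,cc in(("side",f,s),("scene",f2,t)):
    print(n,"tip",px(cc,[tip]),"v",px(cc,[[.638,.0395,.065],[.638,.0845,.065]]))
    e=px(cc,[[.638,.0395,.065]])[0].astype(int)
    for b in blobs(ff,"orange",(e[0]-50,e[1]-50,e[0]+50,e[1]+60)): print(b)
E
```

```text
clock: 29.88
position: [0.6389, 0.0399, 0.1589]
ee_rot: [2.225, 2.217, -0.0]
force: [-1.0, 0.8, 0.5]
width: 0.126
gripper_force: 20.0
t 29.88 pos [0.6389 0.0399 0.1589] yaw -0.2 w 0.126 j [-0.59  0.59  0.69  1.66 -0.42  1.05  0.23]
turn total [ 0.     0.    -0.002] minrows 1.0 | shift after turn [-0.001  -0.0022  0.0098] minrows 1.0
shift before turn [-0.001  -0.0022  0.0098]
tip exp [0.63891012 0.03987983 0.0944005 ] [[316.20881124 264.59416989]]
[312.2, 185.4, 301, 172, 27, 33, 112] [[0.6364 0.086  0.065 ]]
[315.1, 191.3, 306, 179, 20, 21, 116] [[0.6384 0.082  0.065 ]]
[313.5, 238.0, 301, 229, 27, 27, 173] [[0.6371 0.0493 0.065 ]]
[314.5, 253.4, 305, 245, 19, 20, 142] [[0.6377 0.0379 0.065 ]]
vial exp [[314.89312104 251.30466072]
 [314.5604289  187.61447362]]
side tip [[191.93686942 197.72571908]] v [[194.07043127 209.09852723]
 [199.25025416 217.80160931]]
scene tip [[300.22940815 165.81286467]] v [[301.00547142 177.42536863]
 [291.22560715 185.27871713]]
```

```bash
cat > asc.py <<'E'
from h import *
def asc(f,u0,v0,u1,v1):
    h=cv2.cvtColor(f[v0:v1,u0:u1],cv2.COLOR_RGB2HSV).astype(int)
    for r in range(h.shape[0]):
        print(v0+r,"".join(("#" if V>225 else "+" if V>150 else "o") if (3<H<25 and S>150) else ("g" if 40<H<85 and S>100 else "%" if V>150 else "=" if V>80 else ".") for H,S,V in h[r]))
E
python3 - <<'E'
from asc import *
f=cv2.imread("pics/w14.png")[:,:,::-1];print("u0=292");asc(f,292,165,342,310)
E
```

```text
u0=292
165 .....................................=%%%%%%%%%%%%
166 .....................................=%%%%%%%%%%%%
167 .....................................=%%%%%%%%%%%%
168 .....................................=%%%%%%%%%%%%
169 .....................................=%%%%%%%%%%%%
170 .....................................=%%%%%%%%%%%%
171 ...................==+++++oo...=.....=%%%%%%%%%%%%
172 .................o++++++++++++++=....=%%%%%%%%%%%%
173 ................o++++++++++++++++=...=%%%%%%%%%%%%
174 ...............o+++++++++++++++++o=..=%%%%%%%%%%%%
175 ..............o+++++++++++++++++++o..=%%%%%%%%%%%%
176 .............o+++++++######++++++++=.=%%%%%%%%%%%%
177 ............=+++++###%%%%%####+++++o.=%%%%%%%%%%%%
178 ............o++###%%%%%%%%%%%###+++o.=%%%%%%%%%%%%
179 ............o++#%%%####%%%%%%%%##++o.=%%%%%%%%%%%%
180 ...........=++#%%%%#########%%%%##+o==%%%%%%%%%%%%
181 ...........o+#%%%%############%%%##+o=%%%%%%%%%%%%
182 ...........+##%%%####++o+++#####%%##o=%%%%%%%%%%%%
183 ..........=##%%%###o.......o+########=%%%%%%%%%%%%
184 ..........+#%%####o..........+#######=%%%%%%
[... 6181 characters left out ...]
....gggggggggggggggggggg=.......========
298 ======........ggggggggggggggggggggg.......========
299 ======.......gggggggg......ggggggggg.......=======
300 ======......gggggg..ggggggggg.gggggg.......=======
301 ======......ggggggggggggggggggg.ggggg......=======
302 ======......ggggggggggggggggggggggggg......=======
303 ======......ggggggggggggggggggggggggg......=======
304 ======......ggggggggggggggggggggggggg......=======
305 ======.......ggggggggggggggggggggggg.......=======
306 ======......ggggggggggggggggggggggggg......=======
307 =====.......ggggggggggggggggggggggggg.......======
308 =====.......ggggggggggggggggggggggggg.......======
309 =====......gggggggggggggggggggggggggg.......======
```

Vial1's mouth is at (314.3,254) and vial0's at (315.3,190.5). The rod tip is at (316.3,264), exactly where the model predicts, so I need about -2.5 mm in y and -1.4 mm in x.

```bash
python3 - <<'E'
from h import *
c=load("w14");print(plane(c,[(314.3,254),(315.3,190.5)],.065).round(4))
E
python3 -m creep '[[-0.006,-0.0035,0,0,0,0],[0,0,0.03,0,0,0],[0,0,0.03,0,0,0],[0,0,0.03,0,0,0],[0,0,0,0,0,0],[0,0,0,0,0,0]]'
python3 plan.py .6375 .0374 .0745 0
```

```text
[[0.6376 0.0375 0.065 ]
 [0.6385 0.0826 0.065 ]]
clock: 30.53
position: [0.6363, 0.0377, 0.1209]
ee_rot: [-2.225, -2.216, 0.003]
force: [-0.3, -0.1, 0.7]
width: 0.123
gripper_force: 20.0
t 30.53 pos [0.6363 0.0377 0.1209] yaw -0.2 w 0.123 j [-0.57  0.62  0.66  1.7  -0.45  0.98  0.25]
turn total [-0.001  0.    -0.002] minrows 1.0 | shift after turn [-0.0008  0.003   0.116 ] minrows 2.0
shift before turn [-0.0007  0.0033  0.1159]
```

```bash
python3 -m creep '[[0,0.002,0.02,0,0,0],[0,0,0.025,0,0,0],[0,0,0.025,0,0,0],[0,0,0.02,0,0,0],[0,0,0.015,0,0,0],[0,0,0.008,0,0,0],[0,0,0,0,0,0],[0,0,0,0,0,0],[0,0,0,0,0,0]]'
```

```text
clock: 31.28
position: [0.6383, 0.0376, 0.0775]
ee_rot: [2.225, 2.217, 0.001]
force: [0.2, 0.4, 0.3]
width: 0.127
gripper_force: 20.0
```

```bash
python3 -m creep '[[0,0,0.005,0,0,0],[0,0,0.003,0,0,0],[0,0,0.003,0,0,0],[0,0,0,0,0,0],[0,0,0,0,0,0]]'
```

```text
clock: 31.7
position: [0.6384, 0.0377, 0.0744]
ee_rot: [2.226, 2.217, 0.003]
force: [-4.8, 0.1, 14.5]
width: 0.124
gripper_force: 20.0
```

The collar rests on the mouth (z matches, 14 N). I'll release and go to red.

```bash
python3 -m creep '[[0,0,-0.004,0,0,0],[0,0,0,0,0,0],[0,0,0,0,0,0],[0,0,0,0,0,0],[0,0,-0.03,0,0,0],[0,0,-0.06,0,0,0],[0,0,-0.08,0,0,0],[0,0,-0.08,0,0,0],[0,0,-0.08,0,0,0],[0,0,-0.04,0,0,0],[0,0,0,0,0,0]]' -0.1
python3 - <<'E'
from seg import *
f,c=grab("wrist","w15")
for k in("green","red"):
    for b in blobs(f,k,(230,80,410,420)): print(k,b,plane(c,[b[:2]],.110).round(4))
E
python3 plan.py .601 .271 .21 0
```

```text
clock: 32.62
position: [0.6401, 0.037, 0.2276]
ee_rot: [2.223, 2.213, 0.009]
force: [0.4, -0.8, -0.2]
width: 0.549
gripper_force: 0.0
green [312.6, 234.6, 306, 221, 14, 27, 322] [[0.6382 0.0428 0.11  ]]
t 32.67 pos [0.6391 0.0374 0.2251] yaw -0.2 w 0.549 j [-0.61  0.53  0.73  1.58 -0.37  1.17  0.19]
turn total [ 0.002 -0.    -0.002] minrows 1.0 | shift after turn [ 0.584  -0.0953  0.0379] minrows 6.0
shift before turn [ 0.5836 -0.0978  0.0378]
```

```bash
python3 -m creep '[[0.073,-0.012,0,0,0,0],[0.073,-0.012,0,0,0,0],[0.073,-0.012,0,0,0,0],[0.073,-0.012,0,0,0,0],[0.073,-0.012,0,0,0,0],[0.073,-0.012,0,0,0,0],[0.073,-0.012,0,0,0,0],[0.073,-0.013,0,0,0,0],[0,0,0.03,0,0,0],[0,0,0.06,0,0,0],[0,0,0,0,0,0],[0,0,0,0,0,0]]'
python3 plan.py .601 .271 .0695 0
python3 - <<'E'
from asc import *
f,c=grab("wrist","w16");print(px(c,[[.601,.271,.104]]))
h=cv2.cvtColor(f,cv2.COLOR_RGB2HSV);H,S,V=[h[:,:,i].astype(int) for i in range(3)]
m=((H<3)|(H>174))&(S>170)&(V>60);m[:150]=0;m[330:]=0;m[:,:250]=0;m[:,380:]=0
v,u=np.nonzero(m);print(u.min(),u.max(),v.min(),v.max(),len(u))
for r in range(v.min(),v.max()+1,3): q=u[v==r];print(r,q.min() if len(q) else 0,q.max() if len(q) else 0,end="; ")
E
```

```text
clock: 33.67
position: [0.5988, 0.2707, 0.1848]
ee_rot: [-2.226, -2.216, 0.006]
force: [-0.2, -0.6, 0.6]
width: 0.552
gripper_force: 0.0
t 33.67 pos [0.5988 0.2707 0.1848] yaw -0.3 w 0.552 j [-0.94  0.59  0.69  1.58 -0.41  1.13 -0.15]
turn total [-0.002  0.001 -0.002] minrows 1.0 | shift after turn [0.0008 0.0055 0.2883] minrows 3.0
shift before turn [0.0014 0.0065 0.2883]
[[319.84681761 255.86828956]]
310 325 232 262 414
232 316 319; 235 312 323; 238 311 324; 241 310 324; 244 310 324; 247 310 324; 250 310 325; 253 310 325; 256 310 325; 259 311 324; 262 314 319;
```

Red's top is at (317.5,255), i.e. x ≈ 0.5995.

```bash
python3 -m creep '[[0.001,0.002,0.04,0,0,0],[0,0,0.06,0,0,0],[0,0,0.06,0,0,0],[0,0,0.05,0,0,0],[0,0,0.04,0,0,0],[0,0,0.025,0,0,0],[0,0,0.012,0,0,0],[0,0,0,0,0,0],[0,0,0,0,0,0]]'
python3 -m creep '[[0,0,0.004,0,0,0],[0,0,0,0,0,0],[0,0,0,0,0,0],[0,0,0,0,0,0],[0,0,0,0,0,0],[0,0,0,0,0,0],[0,0,0,0,0,0],[0,0,0,0,0,0],[0,0,0,0,0,0]]' 1 20
python3 -m creep '[[0,0,-0.03,0,0,0],[0,0,-0.05,0,0,0],[0,0,-0.07,0,0,0],[0,0,-0.08,0,0,0],[0,0,-0.08,0,0,0],[0,0,-0.06,0,0,0],[0,0,0,0,0,0],[0,0,0,0,0,0],[0,0,0,0,0,0]]'
python3 plan.py .6385 .0826 .16 0
```

```text
clock: 34.47
position: [0.6016, 0.2718, 0.0726]
ee_rot: [2.226, 2.216, 0.002]
force: [-0.2, -0.1, -0.1]
width: 0.548
gripper_force: 0.0
clock: 35.22
position: [0.6007, 0.2719, 0.07]
ee_rot: [-2.226, -2.217, 0.0]
force: [-1.2, -0.8, 1.0]
width: 0.124
gripper_force: 20.0
clock: 35.97
position: [0.6005, 0.2718, 0.2179]
ee_rot: [-2.225, -2.217, 0.0]
force: [-0.9, 0.5, -1.0]
width: 0.123
gripper_force: 20.0
t 35.97 pos [0.6005 0.2718 0.2179] yaw -0.2 w 0.123 j [-0.95  0.57  0.71  1.53 -0.39  1.19 -0.17]
turn total [-0.    -0.    -0.002] minrows 1.0 | shift after turn [-0.473   0.095   0.1447] minrows 6.0
shift before turn [-0.4727  0.0969  0.1446]
```

```bash
python3 -m creep '[[-0.067,0.0135,0,0,0,0],[-0.067,0.0135,0,0,0,0],[-0.067,0.0135,0,0,0,0],[-0.067,0.0135,0,0,0,0],[-0.067,0.0135,0,0,0,0],[-0.067,0.0135,0,0,0,0],[-0.071,0.0135,0,0,0,0],[0,0,0.05,0,0,0],[0,0,0.05,0,0,0],[0,0,0.045,0,0,0],[0,0,0,0,0,0],[0,0,0,0,0,0],[0,0,0,0,0,0]]'
python3 plan.py .6385 .0826 .16 0
python3 - <<'E'
from asc import *
o=arm.observe();f,c=grab("wrist","w17");M=R.from_rotvec(o["ee_rot"])
print("tip exp",px(c,[M.apply([0,0,.066])+o["position"]]));asc(f,296,236,336,272)
E
```

```text
clock: 37.05
position: [0.6381, 0.0824, 0.1603]
ee_rot: [2.226, 2.217, -0.0]
force: [-0.1, 0.4, -0.1]
width: 0.123
gripper_force: 20.0
t 37.05 pos [0.6381 0.0824 0.1603] yaw -0.2 w 0.123 j [-0.65  0.59  0.69  1.64 -0.42  1.06  0.16]
turn total [-0.     0.    -0.002] minrows 1.0 | shift after turn [0.0005 0.001  0.0008] minrows 1.0
shift before turn [0.0005 0.001  0.0008]
tip exp [[316.20729314 263.81111867]]
236 .........o+++++++++++++++++++++++==%%%%%
237 ........=o+++++++#########+++++++==%%%%%
238 ........o+++++#####%%%%######+++++%%%%%%
239 ........o++++###%%############++++%%%%%%
240 ........o+++###################+++%%%%%%
241 ........o++#####################++%%%%%%
242 ........o+#########+oo++#########+%%%%%%
243 ........o########+oooo++++########%%%%%%
244 ........+#######+++++++++++#######%%%%%%
245 .......=######+o++++++++++++######%%%%%%
246 .......o######+++++++++++++++######%%%%%
247 .......o######+++++++++++++++######%%%%%
248 .......+#####++++++++++++++++######%%%%%
249 .......######++++++++++++++++######%%%%%
250 .......+#####++++++++++++++++######%%%%%
251 .......+#
[... 231 characters left out ...]
##+++++++++#######%%%%%%%
257 .........=+########+++##########+%%%%%%%
258 ..........=+###################+.=%%%%%%
259 ...........=+#################+..=%%%%%%
260 ............=+#####++########+...%%%%%%%
261 .............=++##%%%%+#####o....%%%%%%%
262 ................=======++oo=.....%%%%%%%
263 ................========.........%%%%%%%
264 ................========.........=%%%%%%
265 ...............=========.........=%%%%%%
266 ...............=========.........%%%==%=
267 ...............==========........%%%====
268 ...............=========.........%%%====
269 ...............=========.........%%%====
270 ...............=========.........=%=====
271 ...............==========........=======
```

```bash
python3 - <<'E'
from h import *
c=load("w17");print(plane(c,[(316.7,249.7)],.065).round(4),plane(c,[(315.7,264)],.0943).round(4))
E
python3 -m creep '[[0,0.0015,0.03,0,0,0],[0,0,0.03,0,0,0],[0,0,0.03,0,0,0],[0,0,0,0,0,0],[0,0,0,0,0,0]]'
```

```text
[[0.6384 0.0828 0.065 ]] [[0.6378 0.0822 0.0943]]
clock: 37.52
position: [0.6377, 0.0825, 0.1227]
ee_rot: [-2.225, -2.216, 0.003]
force: [-0.5, 0.4, 0.0]
width: 0.124
gripper_force: 20.0
```

```bash
python3 -m creep '[[0,0.001,0.02,0,0,0],[0,0,0.025,0,0,0],[0,0,0.025,0,0,0],[0,0,0.02,0,0,0],[0,0,0.015,0,0,0],[0,0,0.008,0,0,0],[0,0,0.004,0,0,0],[0,0,0.003,0,0,0],[0,0,0.003,0,0,0],[0,0,0,0,0,0],[0,0,0,0,0,0]]'
```

```text
clock: 38.43
position: [0.6388, 0.0824, 0.076]
ee_rot: [-2.226, -2.217, -0.001]
force: [-5.3, 0.2, 10.0]
width: 0.126
gripper_force: 20.0
```

Seated (10 N at the expected height). I'll release, lift away and check everything by code.

```bash
python3 -m creep '[[0,0,-0.003,0,0,0],[0,0,0,0,0,0],[0,0,0,0,0,0],[0,0,0,0,0,0],[0,0,-0.03,0,0,0],[0,0,-0.06,0,0,0],[0,0,-0.08,0,0,0],[0,0,-0.08,0,0,0],[0,0,-0.08,0,0,0],[0,0,-0.04,0,0,0],[0.09,-0.06,0,0,0,0],[0.09,-0.06,0,0,0,0],[0.09,-0.06,0,0,0,0],[0.09,-0.06,0,0,0,0],[0.09,-0.06,0,0,0,0],[0.09,-0.06,0,0,0,0],[0,0,0,0,0,0],[0,0,0,0,0,0]]' -0.1
python3 - <<'E'
from asc import *
f,s=grab("side","d18");f2,t=grab("scene","s18")
for n,ff,cc in(("side",f,s),("scene",f2,t)):
    for y,z in((.0375,.110),(.0375,.067),(.0826,.110),(.0826,.067)): print(n,y,z,px(cc,[[.638,y,z]])[0].round(1))
    h=cv2.cvtColor(ff,cv2.COLOR_RGB2HSV);H,S,V=[h[:,:,i].astype(int) for i in range(3)]
    for k,m in(("green",(H>45)&(H<80)&(S>120)&(V>40)),("red",((H<4)|(H>175))&(S>170)&(V>60)),("orange",(H>5)&(H<16)&(S>200)&(V>120))):
        e=px(cc,[[.638,.06,.08]])[0].astype(int);q=m[e[1]-40:e[1]+50,e[0]-35:e[0]+35];v,u=np.nonzero(q)
        print(n,k,len(u),(u.min()+e[0]-35,u.max()+e[0]-35,v.min()+e[1]-40,v.max()+e[1]-40) if len(u) else "")
# lid: corner positions if shut
    print("lid corners shut",px(cc,[[.442,.115,.037],[.62,.115,.037]]).round())
# lid reading: difference to image taken while pressed (d10), front edge region
a=cv2.imread("pics/d10.png").astype(int)[205:245,205:285];b=cv2.imread("pics/d18.png").astype(int)[205:245,205:285];print("lid front diff",abs(a-b).mean(),abs(a-b)[20:].mean())
E
```

```text
clock: 39.93
position: [0.4992, 0.2942, 0.2244]
ee_rot: [-2.218, -2.223, -0.0]
force: [1.0, -0.1, 0.2]
width: 0.549
gripper_force: 0.0
side 0.0375 0.11 [191.1 191. ]
side 0.0375 0.067 [193.7 208. ]
side 0.0826 0.11 [196.3 199.2]
side 0.0826 0.067 [198.9 216.6]
side green 21 (np.int64(190), np.int64(193), np.int64(192), np.int64(204))
side red 61 (np.int64(194), np.int64(200), np.int64(199), np.int64(215))
side orange 0 
lid corners shut [[286. 215.]
 [213. 233.]]
scene 0.0375 0.11 [300.9 159.2]
scene 0.0375 0.067 [301.4 176.3]
scene 0.0826 0.11 [290.9 166.8]
scene 0.0826 0.067 [291.6 184.1]
scene green 85 (np.int64(298), np.int64(303), np.int64(159), np.int64(176))
scene red 82 (np.int64(288), np.int64(293), np.int64(166), np.int64(184))
scene orange 226 (np.int64(287), np.int64(305), np.int64(179), np.int64(201))
lid corners shut [[365. 222.]
 [292. 204.]]
lid front diff 27.465625 21.200416666666666
```

```bash
python3 - <<'E'
from h import *
for n in("d10","d18"):
    g=cv2.cvtColor(cv2.imread(f"pics/{n}.png"),cv2.COLOR_BGR2GRAY)
    for u in(225,265): print(n,u,g[205:246,u].tolist())
c=load("d18")
for u,x in((225,.59),(265,.492)): print(px(c,[[x,.113,z] for z in(.037,.031,0)]).round(1).tolist())
o=arm.observe();print(o["clock"],o["force"])
E
```

```text
d10 225 [101, 104, 104, 105, 103, 103, 104, 110, 130, 154, 158, 155, 140, 119, 125, 134, 125, 141, 165, 169, 163, 136, 78, 64, 106, 142, 143, 120, 88, 73, 62, 61, 70, 75, 75, 76, 74, 74, 74, 74, 74]
d10 265 [91, 89, 88, 89, 96, 117, 127, 114, 129, 151, 158, 155, 133, 74, 37, 36, 32, 26, 24, 26, 22, 21, 21, 20, 22, 21, 21, 20, 34, 70, 109, 131, 138, 139, 136, 132, 131, 134, 135, 138, 139]
d18 225 [163, 175, 175, 175, 175, 176, 174, 175, 176, 176, 175, 175, 175, 176, 176, 175, 175, 176, 175, 175, 169, 140, 80, 42, 40, 37, 29, 30, 31, 25, 22, 21, 20, 21, 21, 20, 22, 27, 52, 104, 150]
d18 265 [106, 105, 104, 105, 105, 105, 106, 106, 105, 105, 104, 98, 79, 45, 25, 24, 21, 20, 20, 16, 18, 17, 18, 17, 17, 16, 17, 17, 23, 44, 70, 88, 92, 91, 90, 88, 86, 83, 83, 84, 85]
[[225.4, 229.6], [225.7, 231.9], [227.1, 243.5]]
[[266.3, 219.7], [266.4, 222.0], [267.1, 233.4]]
40.0333 [ 0.02343877 -0.15610145  0.6293282 ]
```

```bash
python3 -c "
from cell import arm
print(arm.sign_off())"
```

```text
the job is handed in; nothing more can be done
None
```

The job is handed in: the yellow rule and steel gauge are shut and in separate slots, the lid is closed, and both scribers are fully down in their vials (green in vial1, red in vial0); I saw no wooden rule on the bench, and closing the lid took a 45 N press with the fingertips, which may matter if the 40 N limit covers the fingers.

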